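# Set the outer ring of a soldering station's double knob and switch it on

### The job

Set up the soldering station: turn only the large black outer ring of its double knob until the ring's white pointer lines up with the green dot, leaving the small blue knob in its centre as it is set. Once the pointer is there, switch the station on by pushing its red-tipped toggle fully over towards the rear of the station. Do not shift the tip-cleaner tin, the iron stand or the solder spools around them.

Things in the scene. Friction and masses are not known exactly. Their poses are not given: they have to be found in the camera images.
- station: Soldering station: grey box 200 mm deep (x), 300 wide (y), flat top 75 mm above the bench. Origin under its centre, on the bench; x points to its rear (away from the robot at yaw 0), y to its left seen from the robot. Fixed, at a changing place and yaw. On top: double knob (axis at x -15, y +75 mm) on a grey dial disc of radius 56 mm, and the toggle (pivot at x -10, y -85 mm).
- outer_ring (a joint): Turn of the outer ring of the double knob, rad: positive anticlockwise seen from above, 0 when the pointer points to the station's front (-x of the station), stops at -2.9 and +2.9. Starts between -0.7 and 0.7. Friction about 0.06 N m; stays where it is left. It does not drag the inner knob along.
- ring_top (a point): Point on the knob's axis at the top face of the outer ring, 107 mm above the bench; its x axis is the direction of the white pointer, z up. The ring is a ribbed black cylinder of diameter 50 mm, grippable from 5 to 32 mm above the station's top; below that a black skirt of diameter 64 mm. The white pointer runs over the ring's top and skirt out to 38 mm from the axis.
- inner_knob (a joint): Turn of the small inner knob, rad, positive anticlockwise seen from above; turns very easily (0.006 N m) and must stay as it is.
- inner_mark (a point): Rim point at the end of the white line on the inner knob, at its top face. The inner knob is blue, diameter 20 mm, standing 16 mm above the outer ring's top (up to 48 mm above the station's top), on the same axis.
- dot_green: Green stick-on dot, diameter 10 mm, flat on the dial disc, 43 to 47 mm from the knob's axis, on its left or right; origin at the dot's centre.
- dot_orange: Orange stick-on dot of the same size on the dial's other side: not wanted.
- toggle (a joint): Angle of the power toggle, rad: 0 off (leaning 0.45 rad to the station's front), 0.9 fully on (leaning 0.45 rad to the rear, a stop). Friction about 0.06 N m (roughly 1 N at the tip); starts between 0 and 0.1; stays where it is left.
- toggle_tip (a point): Centre of the toggle's red ball tip, diameter 20 mm, on a steel stem of diameter 9 mm, 55 mm from the pivot; the pivot is 81 mm above the bench. The tip is 131 mm above the bench at off and at on, 136 mm midway, and travels 48 mm towards the rear of the station.
- tip_tin: Loose steel tip-cleaner tin, diameter 48, height 22 mm, on the rear middle of the station's top; origin under its centre.
- iron_stand: Loose soldering iron stand left of the station, base 150 x 75 mm, the sloping iron up to 150 mm high; origin under the base's centre.
- spools: Two blue solder spools on a black base 170 x 80 mm, 60 mm high, right of the station; origin under its centre.

How it is judged:
By the outcome, as a careful person would: the job done as asked, in the order asked, and still so for the second after the job is handed in, with the robot touching nothing.
It also fails if it takes over 58 s, if anything falls off the work surface, if the arm or the gripper's body presses on something with over 40 N, if the wrist force passes 120 N, or if a joint passes its speed limit or range.

### The arm

A 6-joint arm with a two-finger parallel gripper is mounted at the origin on the work surface. World frame = base frame: x ahead of the robot, y to its left, z up, the work surface at z = 0. Lengths are in mm, angles in rad, forces in N, time in s.
With the tool pointing down it reaches from about 225 to 725 mm from the base axis. Payload 3.1 kg.
Tool frame: the origin (TCP) lies at the very end of the fingers, on their centre line; the grasp point (between the pads) lies 19 mm behind it (r.hold_point_z is the distance from the TCP to the grasp point, in mm); z points along the fingers, y is the direction in which the jaws open and shut (so a half turn about z gives the same grasp; the last joint's range is limited). The gripper opens to 85 mm and grips with 20 to 120 N. Pads are 22 mm wide; open, the fingers measure 114 mm over their backs; the gripper's body (76 mm by 85 mm) begins 54 mm behind the grasp point. The pads swing forward as they close: fully open they stand 13 mm farther back than shut.
Start: joints at [1.013, 0.048, 0.099, 1.622, 0, 1.443], TCP at [218.768, 477.24, 231.312] pointing down, gripper open.
Joint ranges: [-2.91, 2.91], [-0.99, 1.94], [-1.21, 1.42], [-2.12, 2.29], [-1.49, 1.47], [-3.14, 3.14]. Speed limits (rad/s): [2.79, 2.79, 3.14, 3.14, 3.14, 3.14].

### API

Orientations are given as a rotation vector (axis times angle).
In Python, from workcell import sense, camera, job, r gives the robot as it stands. The module is installed in compiled form; this text tells all that it offers.
- The arm moves only by the shell command python3 -m jog 'ROWS' [FORCE]. ROWS is JSON, one flat list of numbers, 7 for each row, row after row: the opening, from 0 (shut) to 1 (fully open), then the shift along the tool's x, y, z in mm, then the turn, a rotation vector about the tool's x, y, z in rad. A call has 1 to 5 rows; each row shifts and turns the pose as measured when the row begins, along the tool's axes as they then stand; what a row does not reach is not made up. A row lasts 1/10 s, in which the tool goes at most 50 mm and 8.59 degrees, less where a joint would pass 70% of its speed; a pose out of reach is approached as far as the arm can. A call is refused whole if a number of a shift passes 50 or a number of a turn 0.15, either way. A call with a gripper value outside its range is refused whole. The fingers move at their own pace and stop on an object; FORCE is the grip in N (left out, the last holds). Time passes only in rows, so rows that do not move let the fingers close. It gives the time, the measured TCP pose, the force and the opening at its end, in the units of the state.
- sense(): the state, without advancing time (a new reading comes with each control period).
- camera(name): name is "scene" or "top" or "wrist"; returns a dict with "img" (420x560x3 uint8, red, green, blue), "vfov" (degrees; the focal length in pixels is half the picture's height over the tangent of half this angle, whatever the lens; pixels are square), "cx", "cy" (the principal point, pixels), "dist" ([k1, k2, p1, p2, k3] as OpenCV has them; the pictures are not rectified), "cam_to_world" (4x4, takes a point from camera to world coordinates). Camera axes: x right, y down, z forward; pixel columns grow to the right and rows downward; lengths in mm; the calibration is good to about 2 mm. A picture is of the moment at which its call begins. There is no depth.
- job.close_job(): hands the job in, once; it reports no verdict.
The state is a dict: "time_s": time; "joint_positions": joint angles; "qvel": joint speeds; "effort": joint torques, N m; "position": TCP position; "orientation": TCP orientation; "ft_force": force on the tool from outside, world axes, zero at the start; "torque": the same for the moment, N m; "grip_width": opening from 0.0 (shut) to 1.0 (fully open).
Only numpy, scipy, OpenCV 4.12 (cv2) and the standard library are available. Lean on these libraries where they do the work, as an engineer would, in place of code of your own. Each camera call takes 0.05 s, during which the arm holds its last target. There are 200 camera calls.

## Working session

There is one attempt and no reset: what is moved stays moved. The work goes in short steps, Python scripts to look and compute and a shell command to move; the robot and the scene stay as the last step left them, time stands still between calls to the robot, and variables do not carry over. Pictures are saved under pics/ and viewed, about 8 in all and at most 12, crops included, and the job is handed in when it is done.

```bash
mkdir -p pics && python3 - <<'E'
from workcell import sense,camera,r
import cv2
for n in("top","scene"):
    c=camera(n); cv2.imwrite(f"pics/{n}0.png",c["img"][:,:,::-1]); print(n,c["vfov"],c["cx"],c["cy"],c["dist"],c["cam_to_world"])
s=sense(); print(s["time_s"],s["position"],s["orientation"],r.hold_point_z)
E
```

```text
top 49.3656389913512 278.50818776980066 207.5684223827089 [-0.07656194  0.          0.          0.          0.        ] [[ 1.13556478e-02 -9.96963806e-01  7.70338828e-02  5.68376050e+02]
 [-9.99910177e-01 -1.07731037e-02  7.97354862e-03  3.69967625e+01]
 [-7.11944538e-03 -7.71175082e-02 -9.96996591e-01  9.86741768e+02]
 [ 0.00000000e+00  0.00000000e+00  0.00000000e+00  1.00000000e+00]]
scene 42.96570979491623 290.64411977168805 205.636482222962 [-0.15745662  0.          0.          0.          0.        ] [[ 2.65148561e-01  5.55105168e-01 -7.88387274e-01  1.52540373e+03]
 [ 9.63986964e-01 -1.35124326e-01  2.29064510e-01 -2.35273660e+02]
 [ 2.06245941e-02 -8.20731180e-01 -5.70942166e-01  7.63644584e+02]
 [ 0.00000000e+00  0.00000000e+00  0.00000000e+00  1.00000000e+00]]
0.1 [218.45821586 476.76601091 230.2363531 ] [-0.66972134 -3.06865204  0.00319919] 18.700000000000003
```

View pics/top0.png

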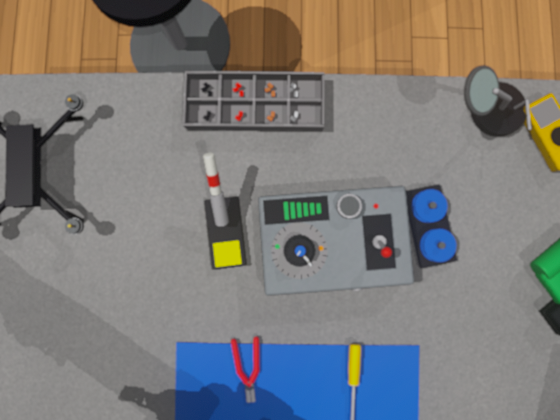

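The top view shows the station centred near (336,240). The knob is at (299,251), the green dot left of it at (277,247), the orange dot right at (322,248), and the red toggle tip at (387,253).

```bash
cat > h.py <<'E'
import numpy as np,cv2
from workcell import sense,camera
def pix2pt(c,uv,z):
    f=210/np.tan(np.radians(c["vfov"]/2)); K=np.array([[f,0,c["cx"]],[0,f,c["cy"]],[0,0,1]])
    n=cv2.undistortPoints(np.float64(uv).reshape(-1,1,2),K,np.array(c["dist"]))[:,0]
    T=np.array(c["cam_to_world"]); d=np.c_[n,np.ones(len(n))]@T[:3,:3].T
    return T[:3,3]+d*((z-T[2,3])/d[:,2])[:,None]
def blobs(c,lo,hi,amin=4):
    h=cv2.cvtColor(c["img"],cv2.COLOR_RGB2HSV); m=cv2.inRange(h,lo,hi)
    n,_,st,ce=cv2.connectedComponentsWithStats(m)
    return [(ce[i].round(1).tolist(),int(st[i,4])) for i in range(1,n) if st[i,4]>=amin]
E
python3 - <<'E'
from h import *
c=camera("top")
print("station corners",pix2pt(c,[(258,195),(405,186),(413,283),(265,293)],75).round(0).tolist())
for k,lo,hi in(("green",(45,90,60),(85,255,255)),("orange",(8,150,120),(20,255,255)),("red",(0,180,90),(5,255,255)),("blue",(100,150,80),(120,255,255))):
    b=[x for x in blobs(c,lo,hi) if 255<x[0][0]<415 and 180<x[0][1]<297]; print(k,b,[pix2pt(c,[x[0]],{"red":131,"blue":123}.get(k,76)).round(0).tolist() for x in b])
cv2.imwrite("pics/top1.png",cv2.resize(c["img"][175:305,245:425,::-1],None,fx=4.4,fy=4.4,interpolation=cv2.INTER_CUBIC))
E
```

```text
station corners [[664.0, 86.0, 75.0], [685.0, -210.0, 75.0], [491.0, -225.0, 75.0], [469.0, 69.0, 75.0]]
green [([297.5, 209.5], 462), ([318.4, 208.1], 66), ([276.8, 246.1], 18)] [[[635.0, 6.0, 76.0]], [[639.0, -35.0, 76.0]], [[562.0, 47.0, 76.0]]]
orange [([320.3, 247.8], 12)] [[[559.0, -40.0, 76.0]]]
red [([375.5, 205.5], 4), ([386.0, 252.1], 68)] [[[640.0, -139.0, 131.0]], [[553.0, -158.0, 131.0]]]
blue [([300.3, 249.7], 77)] [[[556.0, 2.0, 123.0]]]
```

View pics/top1.png

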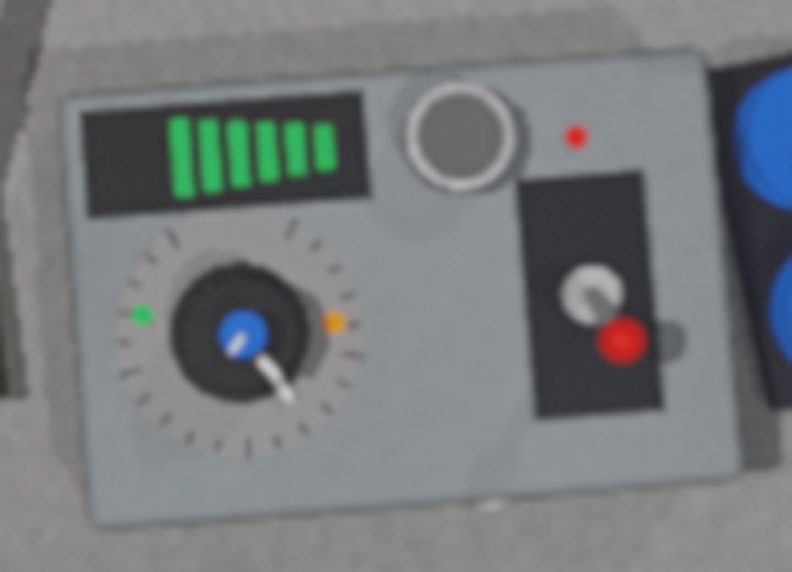

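```bash
cat >> h.py <<'E'
from scipy.spatial.transform import Rotation as R
def go(x,y,z,yaw):
    "tool-frame shift to a point; turn about tool z to bring tool x to world yaw (deg)"
    s=sense(); M=R.from_rotvec(s["orientation"]).as_matrix()
    d=M.T@(np.array([x,y,z])-s["position"]); a=np.arctan2(M[1,0],M[0,0]); t=np.radians(yaw)-a; t=(t+np.pi)%(2*np.pi)-np.pi
    print("pos",s["position"].round(1),"yaw",np.degrees(a).round(1),"tilt",M[:,2].round(3),"shift",d.round(1),"turnz",(-t).round(3),"q6",s["joint_positions"][5].round(2),"F",s["ft_force"].round(1),"t",s["time_s"])
E
python3 -m jog '[1,-43,-25,0,0,0,0, 1,-43,-25,0,0,0,0, 1,-43,-25,0,0,0,0, 1,-43,-25,0,0,0,0, 1,-43,-25,0,0,0,0]'
python3 -m jog '[1,-43,-25,0,0,0,0, 1,-43,-25,0,0,0,0, 1,-43,-25,0,0,0,0, 1,-43,-25,0,0,0,0, 1,-43,-25,0,0,0,0]'
python3 -c "from h import *;go(470,3,230,168)"
```

```text
time_s: 0.65
position: [361.5, 274.2, 226.9]
orientation: [-0.646, -3.071, 0.005]
ft_force: [0.6, 0.5, -0.7]
grip_width: 1.005
time_s: 1.15
position: [506.7, 70.4, 225.4]
orientation: [-0.646, -3.07, 0.004]
ft_force: [-0.6, 0.3, -0.2]
grip_width: 0.999
pos [506.7  70.4 225.4] yaw 156.2 tilt [-0.005 -0.001 -1.   ] shift [  6.5 -76.5  -4.4] turnz -0.205 q6 0.42 F [-0.6  0.3 -0.2] t 1.15
```

```bash
python3 -m jog '[1,-15,-24,0,0,0,-0.1, 1,-15,-24,0,0,0,-0.1, 1,-15,-24,0,0,0,0, 1,0,0,0,0,0,0]'
python3 - <<'E'
from h import *
go(557,3,130,168)
c=camera("wrist"); cv2.imwrite("pics/w0.png",c["img"][:,:,::-1])
for k,lo,hi,z in(("green",(45,90,60),(85,255,255),76),("orange",(8,150,120),(20,255,255),76),("red",(0,180,90),(5,255,255),131),("blue",(100,150,80),(120,255,255),123)):
    for x in blobs(c,lo,hi,15): print(k,x,pix2pt(c,[x[0]],z).round(1).tolist())
E
```

```text
time_s: 1.55
position: [529.9, -21.4, 221.8]
orientation: [-0.336, -3.116, 0.006]
ft_force: [-1.0, 0.5, -0.2]
grip_width: 0.998
pos [529.9 -21.4 221.8] yaw 167.7 tilt [-0.008 -0.003 -1.   ] shift [-22.   30.   91.6] turnz -0.006 q6 0.05 F [-1.   0.5 -0.2] t 1.55
green ([366.3, 222.8], 102) [[562.9, 45.0, 76.0]]
green ([359.1, 298.6], 368) [[633.9, 28.1, 76.0]]
green ([345.2, 302.3], 334) [[634.9, 15.0, 76.0]]
green ([331.4, 306.1], 300) [[636.2, 2.0, 76.0]]
green ([317.9, 309.9], 268) [[637.4, -10.9, 76.0]]
green ([304.3, 313.6], 237) [[638.6, -23.9, 76.0]]
green ([290.8, 317.2], 209) [[639.7, -37.0, 76.0]]
orange ([266.6, 240.3], 84) [[560.4, -41.8, 76.0]]
red ([105.0, 292.4], 550) [[555.3, -161.4, 131.0]]
red ([541.7, 340.8], 676) [[667.1, 155.1, 131.0]]
red ([174.3, 344.7], 67) [[609.7, -124.6, 131.0]]
blue ([49.7, 23.1], 5099) [[375.4, -134.8, 123.0]]
blue ([172.9, 6.8], 1002) [[383.8, -57.6, 123.0]]
blue ([318.2, 241.9], 633) [[552.5, 0.5, 123.0]]
blue ([34.6, 281.4], 3524) [[538.5, -216.5, 123.0]]
blue ([68.8, 333.3], 1433) [[587.3, -208.6, 123.0]]
```

View pics/w0.png

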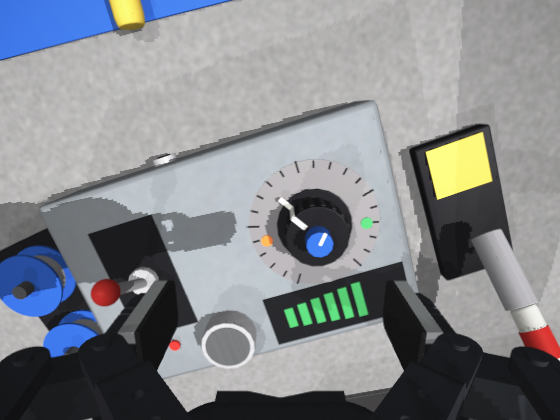

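The wrist view shows the knob axis near (320,225), the ring pointer ending at about (280,200), the green dot at (366,223) and orange at (267,240). Both views agree on the dots to about 2 mm.

```bash
python3 - <<'E'
from h import *
c=camera("wrist"); ax=np.array([556,2])
for uv,z in(((280,201),80),((304,226),107)):
    p=pix2pt(c,[uv],z)[0]; v=p[:2]-ax; print(p.round(1),np.hypot(*v),np.degrees(np.arctan2(v[1],v[0])))
v=np.array([562.5,46])-ax; print("green",np.hypot(*v),np.degrees(np.arctan2(v[1],v[0])))
go(556,2,80,168)
E
python3 -m jog '[1,-20,27,0,0,0,0, 1,0,2,0,0,0,0, 1,0,0,0,0,0,0]'
python3 -c "from h import *;go(556,2,80,168)"
```

```text
[526.7 -21.   80. ] 37.21576489771318 -141.85793775399682
[543.1  -5.7 107. ] 15.035035148700343 -149.34389744161737
green 44.477522413012174 81.59662890943918
pos [528.9 -18.6 222.1] yaw 167.8 tilt [-0.009 -0.001 -1.   ] shift [-23.3  26.2 141.9] turnz -0.003 q6 0.05 F [ 0.1  0.8 -0.8] t 1.65
time_s: 1.95
position: [553.1, 9.0, 220.7]
orientation: [-0.329, -3.111, 0.001]
ft_force: [0.1, 0.0, -0.4]
grip_width: 0.998
pos [553.1   9.  220.7] yaw 167.9 tilt [-0.013  0.001 -1.   ] shift [ -6.1  -5.9 140.6] turnz -0.001 q6 0.11 F [ 0.1  0.  -0.4] t 1.95
```

```bash
python3 -m jog '[1,-5,-5,35,0,0,0, 1,0,0,35,0,0,0, 1,0,0,30,0,0,0, 1,0,0,0,0,0,0]'
python3 -c "from h import *;go(556,2,80,168)"
```

```text
time_s: 2.35
position: [555.2, 6.1, 121.0]
orientation: [-0.32, -3.117, 0.001]
ft_force: [-0.8, -0.7, -1.0]
grip_width: 1.001
pos [555.2   6.1 121. ] yaw 168.3 tilt [-0.008  0.    -1.   ] shift [-1.9 -3.8 41. ] turnz 0.005 q6 0.1 F [-0.8 -0.7 -1. ] t 2.35
```

```bash
python3 -m jog '[1,-2,-4,20,0,0,0, 1,0,-1,17,0,0,0, 1,0,0,3,0,0,0, 1,0,0,0,0,0,0]'
python3 -c "from h import *;go(556,2,80,168)
c=camera('wrist');cv2.imwrite('pics/w1.png',c['img'][:,:,::-1])"
```

```text
time_s: 2.75
position: [556.9, 2.0, 86.6]
orientation: [-0.317, -3.124, 0.001]
ft_force: [0.0, -0.0, 0.7]
grip_width: 0.996
pos [556.9   2.   86.6] yaw 168.4 tilt [-0.001 -0.    -1.   ] shift [ 0.9 -0.2  6.6] turnz 0.007 q6 0.09 F [ 0.  -0.   0.7] t 2.75
```

View pics/w1.png

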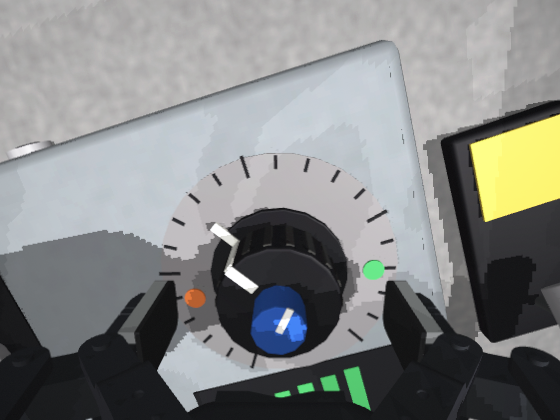

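The ring, centred at about (280,290), sits midway between the jaws at (160) and (400). I'll go down slightly and close.

```bash
python3 -m jog '[1,0,0,5,0,0,0, 0,0,0,0,0,0,0, 0,0,0,0,0,0,0, 0,0,0,0,0,0,0, 0,0,0,0,0,0,0]' 35
python3 -m jog '[0,0,0,0,0,0,0, 0,0,0,0,0,0,0, 0,0,0,0,0,0,0]'
python3 -c "from h import *;go(556,2,80,168)"
```

```text
time_s: 3.3
position: [559.7, 0.9, 87.1]
orientation: [0.316, 3.119, -0.005]
ft_force: [1.4, 1.3, -3.1]
grip_width: 0.565
time_s: 3.6
position: [559.7, 0.9, 87.1]
orientation: [0.316, 3.119, -0.005]
ft_force: [-0.1, 0.3, -0.0]
grip_width: 0.572
pos [559.7   0.9  87.1] yaw 168.4 tilt [ 0.006 -0.004 -1.   ] shift [3.9 0.4 7. ] turnz 0.007 q6 0.09 F [-0.1  0.3 -0. ] t 3.6
```

```bash
python3 -m jog '[0.8,0,0,0,0,0,0, 0.8,0,0,0,0,0,0, 0.8,3,0,4,0,0,0, 0.8,0,0,0,0,0,0]'
python3 - <<'E'
from h import *
go(556,2,82,168)
c=camera("wrist")
for x in blobs(c,(100,150,80),(120,255,255),300): print(x)
E
```

```text
time_s: 4.0
position: [556.9, 2.2, 82.7]
orientation: [0.316, 3.119, -0.002]
ft_force: [-0.4, -0.4, -0.5]
grip_width: 0.802
pos [556.9   2.2  82.7] yaw 168.4 tilt [ 0.006 -0.002 -1.   ] shift [ 0.9 -0.4  0.7] turnz 0.008 q6 0.09 F [-0.4 -0.4 -0.5] t 4.0
([277.5, 327.5], 3047)
```

Good. Grip, then turn a little to verify that the ring follows.

```bash
python3 -m jog '[0.5,0,0,0,0,0,0, 0.3,0,0,0,0,0,0, 0,0,0,0,0,0,0, 0,0,0,0,0,0,0]' 35
python3 -m jog '[0,0,0,0,0,0,0.1, 0,0,0,0,0,0,0.1, 0,0,0,0,0,0,0.1, 0,0,0,0,0,0,0.1]'
python3 -c "from h import *;go(556.5,2,82,32);print(sense()['torque'])"
```

```text
time_s: 4.45
position: [557.2, 1.4, 83.6]
orientation: [0.316, 3.118, -0.005]
ft_force: [-0.4, -0.7, 0.3]
grip_width: 0.569
time_s: 4.85
position: [556.9, 0.8, 83.6]
orientation: [0.951, 2.986, -0.005]
ft_force: [-0.7, -0.2, 2.1]
grip_width: 0.571
pos [556.9   0.8  83.6] yaw 144.7 tilt [ 0.007 -0.005 -1.   ] shift [1.1 0.7 1.6] turnz 1.966 q6 0.5 F [-0.7 -0.2  2.1] t 4.85
[-0.20058525  0.23772925  0.06401281]
```

```bash
for i in 1; do python3 -m jog '[0,0,0,0,0,0,0.13, 0,0,0,0,0,0,0.13, 0,0,0,0,0,0,0.13, 0,0,0,0,0,0,0.13, 0,0,0,0,0,0,0.13]'; done
python3 -c "from h import *;go(556.5,2,82,32);print(sense()['torque'])"
```

```text
time_s: 5.35
position: [556.1, 0.2, 83.6]
orientation: [1.888, 2.501, -0.005]
ft_force: [-0.5, -1.2, 1.6]
grip_width: 0.568
pos [5.561e+02 2.000e-01 8.360e+01] yaw 105.9 tilt [ 0.004 -0.007 -1.   ] shift [1.6 0.9 1.6] turnz 1.29 q6 1.18 F [-0.5 -1.2  1.6] t 5.35
[-0.18281915  0.40257854  0.0955195 ]
```

```bash
python3 -m jog '[0,0,0,0,0,0,0.13, 0,0,0,0,0,0,0.13, 0,0,0,0,0,0,0.13, 0,0,0,0,0,0,0.13, 0,0,0,0,0,0,0.13]'
python3 -m jog '[0,0,0,0,0,0,0.13, 0,0,0,0,0,0,0.1, 0,0,0,0,0,0,0.05, 0,0,0,0,0,0,0]'
python3 -c "from h import *;go(556.5,2,82,32);print(sense()['torque'])
c=camera('wrist');cv2.imwrite('pics/w2.png',c['img'][:,:,::-1])"
```

```text
time_s: 5.85
position: [555.1, 0.4, 83.6]
orientation: [2.612, 1.733, -0.004]
ft_force: [0.1, -0.7, 0.7]
grip_width: 0.574
time_s: 6.25
position: [554.7, 0.6, 83.6]
orientation: [2.839, 1.333, -0.003]
ft_force: [0.5, -0.8, 0.3]
grip_width: 0.573
pos [554.7   0.6  83.6] yaw 50.3 tilt [ 0.001 -0.006 -1.   ] shift [2.2 0.5 1.6] turnz 0.32 q6 2.15 F [ 0.5 -0.8  0.3] t 6.25
[ 0.00486323  0.24277169 -0.01179274]
```

View pics/w2.png

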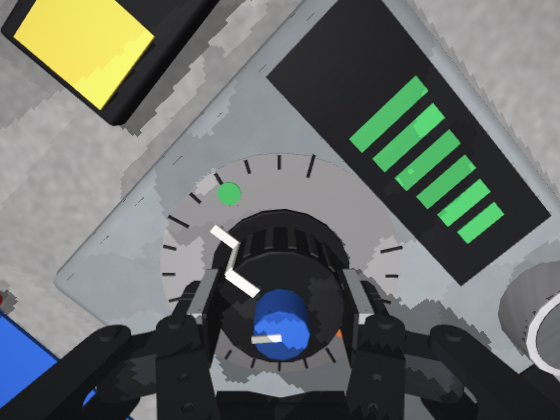

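The pointer stays fixed in the gripper frame, with its end at (213,229), so there's no slip. The green dot at (229,193) is still slightly clockwise ahead, and the inner mark has kept its world direction.

```bash
cat > ang.py <<'E'
from h import *
import sys
c=camera("wrist"); h=cv2.cvtColor(c["img"],cv2.COLOR_RGB2HSV)
m=cv2.inRange(h,(0,0,195),(180,45,255))
g=[b for b in blobs(c,(45,90,60),(85,255,255),60)]
P=[(b,pix2pt(c,[b[0]],75.5)[0]) for b in g]; G=min(P,key=lambda q:abs(np.hypot(*(q[1][:2]-[556,2]))-45))
print("green",G[0],G[1].round(1))
n,l,st,ce=cv2.connectedComponentsWithStats(m)
for i in range(1,n):
    if 60<st[i,4]<2500 and 150<ce[i][0]<420 and 150<ce[i][1]<400: print("white",ce[i].round(0),st[i])
cv2.imwrite(f"pics/{sys.argv[1]}.png",c["img"][:,:,::-1])
for ax in((556,2),(555,1),(557,1)):
    ang=lambda p:np.degrees(np.arctan2(p[1]-ax[1],p[0]-ax[0]))
    a=[ang(pix2pt(c,[uv],z)[0]) for uv,z in eval(sys.argv[2])]
    print(ax,"green",ang(G[1]).round(1),"pts",np.round(a,1),[np.hypot(*(pix2pt(c,[uv],z)[0][:2]-ax)).round(1) for uv,z in eval(sys.argv[2])])
go(556,1.5,82,30)
E
python3 ang.py w3 '[((215,230),80),((230,241),80),((231,275),107),((256,292),107)]'
```

```text
green ([228.8, 193.1], 419) [562.   44.5  75.5]
white [224. 236.] [210 225  28  24 261]
white [241. 283.] [225 267  34  30 376]
white [275. 338.] [268 334  14   8  82]
(556, 2) green 81.9 pts [103.8 104.6 105.  107.7] [np.float64(35.5), np.float64(27.4), np.float64(22.7), np.float64(11.2)]
(555, 1) green 80.8 pts [101.9 102.1 102.  101.6] [np.float64(36.3), np.float64(28.1), np.float64(23.5), np.float64(11.9)]
(557, 1) green 83.4 pts [105.  106.1 106.7 110.6] [np.float64(36.7), np.float64(28.6), np.float64(24.0), np.float64(12.5)]
pos [554.7   0.6  83.6] yaw 50.4 tilt [ 0.001 -0.006 -1.   ] shift [1.5 0.4 1.6] turnz 0.356 q6 2.15 F [ 0.  -1.   0.9] t 6.35
```

The pointer points are collinear for an axis at (555,1), so 21° remain.

```bash
python3 -m jog '[0,0,0,0,0,0,0.13, 0,0,0,0,0,0,0.12, 0,0,0,0,0,0,0.08, 0,0,0,0,0,0,0.03, 0,0,0,0,0,0,0]'
python3 ang.py w4 '[((215,230),80),((230,241),80),((231,275),107),((256,292),107)]'
```

```text
time_s: 6.85
position: [554.4, 1.1, 83.6]
orientation: [3.036, 0.793, -0.002]
ft_force: [-1.3, -0.9, 0.3]
grip_width: 0.575
green ([201.5, 216.5], 397) [561.8  44.7  75.5]
white [233. 263.] [210 224  50  74 769]
white [363. 317.] [359 314  13  10  70]
white [268. 343.] [254 336  28  15 179]
(556, 2) green 82.2 pts [82.  82.6 82.8 84.5] [np.float64(35.0), np.float64(26.9), np.float64(22.2), np.float64(10.6)]
(555, 1) green 81.1 pts [80.7 80.8 80.7 80.1] [np.float64(36.2), np.float64(28.0), np.float64(23.3), np.float64(11.8)]
(557, 1) green 83.7 pts [83.8 84.9 85.6 89.9] [np.float64(35.9), np.float64(27.8), np.float64(23.1), np.float64(11.6)]
pos [554.3   1.1  83.5] yaw 29.3 tilt [-0.    -0.004 -1.   ] shift [1.7 0.4 1.5] turnz -0.013 q6 2.51 F [-0.6 -1.2  1.3] t 6.9
```

Aligned within about 0.5°. Release, lift and check.

```bash
python3 -m jog '[0.8,0,0,0,0,0,0, 0.9,0,0,0,0,0,0, 0.9,0,0,0,0,0,0]'
python3 -m jog '[0.9,0,0,-15,0,0,0, 0.9,0,0,-30,0,0,0, 0.9,0,0,-40,0,0,0, 0.9,0,0,-30,0,0,0, 0.9,0,0,0,0,0,0]'
python3 ang.py w5 '[]'
```

```text
time_s: 7.2
position: [554.7, 1.6, 83.3]
orientation: [3.035, 0.797, -0.001]
ft_force: [0.3, 0.1, -0.7]
grip_width: 0.897
time_s: 7.7
position: [553.7, 2.6, 205.0]
orientation: [3.036, 0.8, -0.001]
ft_force: [1.5, -0.2, 0.7]
grip_width: 0.897
green ([237.0, 168.7], 130) [562.2  44.6  75.5]
white [205. 204.] [ 175  145   67  127 2224]
white [400. 177.] [391 166  18  26 189]
white [249. 180.] [242 173  16  14 101]
white [261. 199.] [253 190  18  18 121]
white [179. 229.] [173 218  12  22  83]
white [262. 259.] [ 205  243  106   39 1821]
white [309. 289.] [300 284  20  13 107]
white [346. 300.] [318 291  53  18 454]
white [343. 315.] [332 310  26  14 133]
white [267. 337.] [254 326  25  24 199]
white [307. 366.] [303 355   9  21  71]
(556, 2) green 81.7 pts [] []
(555, 1) green 80.6 pts [] []
(557, 1) green 83.1 pts [] []
pos [553.1   2.7 203.1] yaw 29.5 tilt [-0.003 -0.002 -1.   ] shift [  2.4   2.4 121.1] turnz -0.008 q6 2.51 F [0.6 0.1 0.8] t 7.75
```

View pics/w5.png

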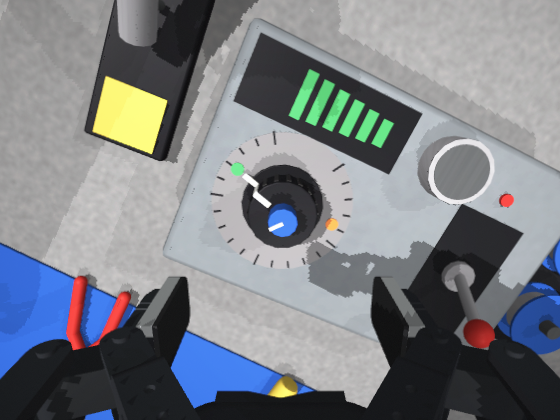

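The pointer runs from (261,199) to (249,180) and ends at the green dot (237,169). The blue knob and tin look undisturbed. I'll check the numbers and move over to the toggle.

```bash
python3 - <<'E'
from h import *
c=camera("wrist"); ax=np.array([555.3,1.3])
A=lambda v:np.degrees(np.arctan2(v[1],v[0])).round(1)
for n,uv,z in(("skirt",(249,180),80),("top",(261.3,199),107),("green",(237,168.7),75.5)): print(n,A(pix2pt(c,[uv],z)[0][:2]-ax))
print("inner", A(pix2pt(c,[(271,230)],123)[0][:2]-ax))
go(505,-163,200,4)
E
python3 -m jog '[0,-36,22,0,0,0,0.1, 0,-36,22,0,0,0,0.1, 0,-36,22,0,0,0,0.1, 0,0,0,0,0,0,0.1]'
python3 -c "from h import *;go(505,-163,200,4)"
```

```text
skirt 82.3
top 81.8
green 81.5
inner 155.7
pos [552.    2.8 200.6] yaw 29.5 tilt [-0.006 -0.002 -1.   ] shift [-122.6  121.1    1.2] turnz 0.446 q6 2.51 F [ 0.   0.1 -0.3] t 7.8
time_s: 8.2
position: [475.4, -101.7, 194.7]
orientation: [-3.135, -0.166, 0.025]
ft_force: [0.2, 0.8, -0.4]
grip_width: 0.218
pos [ 475.4 -101.7  194.7] yaw 6.1 tilt [-0.016  0.001 -1.   ] shift [22.8 64.1 -5.8] turnz 0.036 q6 2.69 F [ 0.2  0.8 -0.4] t 8.2
```

```bash
python3 -m jog '[0,11,32,10,0,0,0.03, 0,11,32,15,0,0,0, 0,0,0,0,0,0,0]'
python3 -c "from h import *;go(507,-163,121,4)"
```

```text
time_s: 8.5
position: [499.4, -164.8, 163.9]
orientation: [-3.134, -0.112, 0.035]
ft_force: [-0.5, -0.2, -0.3]
grip_width: 0.004
pos [ 499.4 -164.8  163.9] yaw 4.1 tilt [-0.022  0.004 -1.   ] shift [ 8.6 -1.  42.8] turnz 0.002 q6 2.63 F [-0.5 -0.2 -0.3] t 8.5
```

```bash
python3 -m jog '[0,3,-1,20,0,0,0, 0,2,0,20,0,0,0, 0,0,0,3,0,0,0, 0,0,0,0,0,0,0]'
python3 -c "from h import *;go(575,-158,121,4);c=camera('scene');cv2.imwrite('pics/s1.png',cv2.resize(c['img'][130:330,150:420,::-1],None,fx=2.9,fy=2.9))"
```

```text
time_s: 8.9
position: [499.5, -161.3, 114.7]
orientation: [-3.128, -0.109, 0.049]
ft_force: [0.5, -0.3, 0.6]
grip_width: 0.004
pos [ 499.5 -161.3  114.7] yaw 4.0 tilt [-0.032  0.01  -0.999] shift [75.3  1.9 -8.6] turnz 0.0 q6 2.63 F [ 0.5 -0.3  0.6] t 8.9
```

View pics/s1.png

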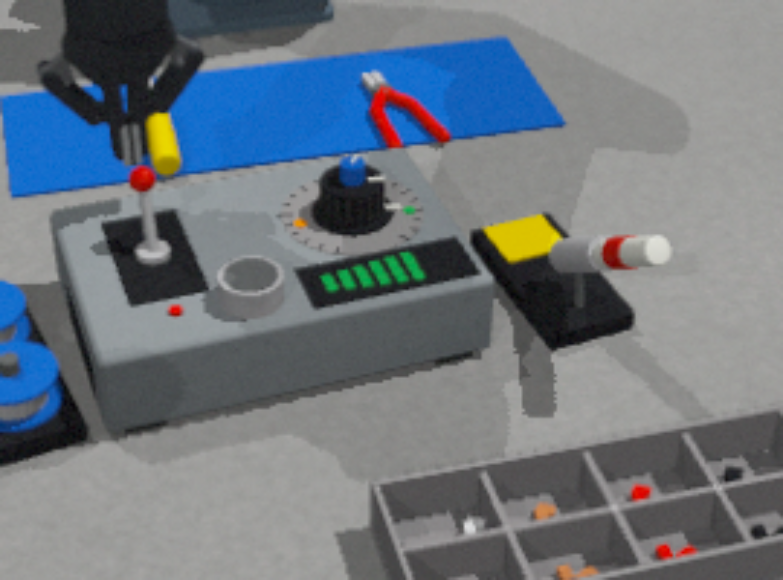

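The scene view shows the closed fingers at (130,140) directly in front of the red ball (142,178), with the pointer at green (408,210). Push now.

```bash
python3 -m jog '[0,15,1,-3,0,0,0, 0,15,0,0,0,0,0, 0,15,0,0,0,0,0, 0,12,0,0,0,0,0]'
python3 -c "from h import *;go(575,-158,118,4)"
```

```text
time_s: 9.35
position: [556.4, -157.6, 120.9]
orientation: [-3.13, -0.11, 0.049]
ft_force: [-1.8, -0.7, 0.8]
grip_width: -0.004
pos [ 556.4 -157.6  120.9] yaw 4.0 tilt [-0.032  0.008 -0.999] shift [18.6  1.7  2.3] turnz 0.0 q6 2.68 F [-1.8 -0.7  0.8] t 9.35
```

```bash
python3 -m jog '[0,10,0,1,0,0,0, 0,5,0,1,0,0,0]'
python3 -m jog '[0,4,0,0,0,0,0, 0,2,0,0,0,0,0]'
python3 -c "from h import *;go(575,-158,118,4)"
```

```text
time_s: 9.55
position: [572.8, -156.2, 120.6]
orientation: [-3.131, -0.111, 0.047]
ft_force: [-2.1, -1.1, -1.2]
grip_width: 0.002
time_s: 9.75
position: [577.5, -155.7, 120.1]
orientation: [-3.131, -0.112, 0.054]
ft_force: [-5.1, -0.8, 3.8]
grip_width: 0.002
pos [ 577.5 -155.7  120.1] yaw 4.1 tilt [-0.035  0.007 -0.999] shift [-2.6  2.2  2.2] turnz 0.002 q6 2.7 F [-5.1 -0.8  3.8] t 9.75
```

```bash
python3 -m jog '[0,3,0,0,0,0,0, 0,2,0,0,0,0,0]'
python3 -c "from h import *;go(575,-158,118,4)"
```

```text
time_s: 9.95
position: [577.4, -155.6, 120.2]
orientation: [-3.132, -0.11, 0.071]
ft_force: [-5.3, -0.7, 2.8]
grip_width: 0.001
pos [ 577.4 -155.6  120.2] yaw 4.0 tilt [-0.046  0.006 -0.999] shift [-2.4  2.2  2.3] turnz 0.001 q6 2.7 F [-5.3 -0.7  2.8] t 9.95
```

```bash
python3 -m jog '[0,6,0,0,0,0,0, 0,6,0,0,0,0,0]'
python3 -m jog '[0,-10,0,0,0,0,0, 0,-25,0,0,0,0,0, 0,-30,0,-10,0,0,0, 0,-30,0,-40,0,0,0, 0,-40,0,-40,0,0,0]'
python3 -m jog '[0,-40,0,-30,0,0,0, 0,-40,0,0,0,0,0, 0,0,0,0,0,0,0]'
python3 - <<'E'
from h import *
go(400,-158,220,4)
c=camera("top"); cv2.imwrite("pics/top2.png",cv2.resize(c["img"][175:305,195:465,::-1],None,fx=2.96,fy=2.96,interpolation=cv2.INTER_CUBIC))
o=cv2.imread("pics/top0.png"); a=lambda I:cv2.resize(I[225:275,265:335],None,fx=8,fy=8,interpolation=cv2.INTER_CUBIC)
cv2.imwrite("pics/cmp.png",cv2.vconcat([cv2.resize(o[175:305,245:425],None,fx=2.2,fy=2.2),cv2.resize(c["img"][175:305,245:425,::-1],None,fx=2.2,fy=2.2)]))
for b in blobs(c,(0,180,90),(5,255,255),20):
    if 370<b[0][0]<400: print("tip",b,pix2pt(c,[b[0]],131).round(1))
# tin / neighbour shift: phase difference of images
d=cv2.absdiff(c["img"][:,:,::-1],o).max(2)
n,_,st,_=cv2.connectedComponentsWithStats((d>40).astype('uint8')); print("changed",st[1:][st[1:,4]>6].tolist())
E
```

```text
time_s: 10.15
position: [577.6, -155.6, 120.3]
orientation: [-3.132, -0.106, 0.11]
ft_force: [-15.1, -0.5, 7.7]
grip_width: -0.004
time_s: 10.65
position: [449.4, -163.4, 210.6]
orientation: [-3.124, -0.109, 0.123]
ft_force: [0.9, -0.5, 1.0]
grip_width: -0.001
time_s: 10.95
position: [370.7, -170.4, 254.4]
orientation: [-3.133, -0.106, 0.103]
ft_force: [0.7, -1.1, 0.2]
grip_width: 0.002
pos [ 370.7 -170.4  254.4] yaw 3.9 tilt [-0.066  0.003 -0.998] shift [ 32.3 -10.1  32.5] turnz -0.002 q6 2.5 F [ 0.7 -1.1  0.2] t 10.95
tip ([383.6, 228.6], 68) [[ 597.  -153.8  131. ]]
changed [[378, 223, 12, 12, 111], [394, 227, 4, 7, 23], [379, 236, 6, 5, 21], [380, 243, 12, 15, 124], [281, 246, 14, 5, 50], [395, 249, 5, 8, 35], [303, 255, 8, 11, 42], [384, 301, 176, 119, 11718], [120, 381, 184, 39, 4524]]
```

View pics/top2.png

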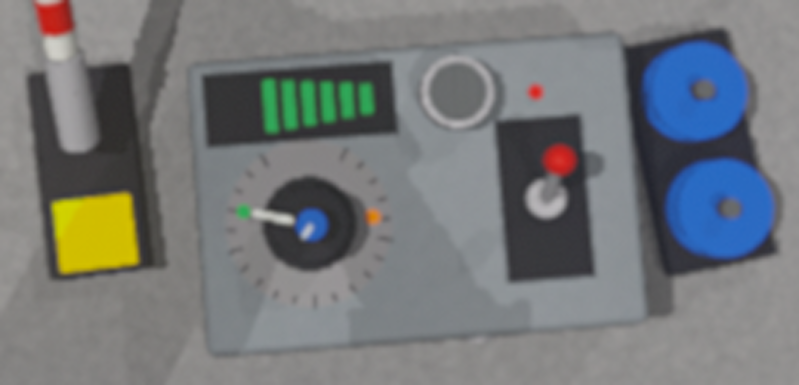

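The pointer at (255,214) meets the green dot at (243,211). The toggle leans to the rear, with its tip at 597 mm against about 596 expected. The image difference shows changes only at the toggle, the ring pointer, the arm and shadows, so the inner knob, tin, stand and spools are unchanged.

```bash
python3 -c "
from workcell import job
print(job.close_job())"
```

```text
the job is handed in; nothing more can be done
None
```

I turned the outer ring clockwise by about 137° until its pointer met the green dot, then pushed the toggle to its rear stop. The job is handed in at about 11 s of the 58 s allowed.

- **Pointer:** after release, the pointer measured 81.8–82.3° against 81.5° for the green dot, so it's within about 1°.
- **Toggle:** the tip rests at x = 597 mm, where about 596 mm was expected for fully on. It didn't move further under a 15 N push, so it's on its stop.
- **Surroundings:** comparing the top pictures before and after, only the ring pointer, the toggle, the arm and shadows changed. The blue knob, tin, iron stand and spools looked unmoved, and the gripper was clear of everything.
- **Small disagreements:** the knob-axis estimates differed by 2–3 mm between views. I used (555, 1), the one that put all the pointer points on one line. The inner knob's mark was only read roughly (about 146° before, 156° after, a difference within my reading error), and its pixels showed no change in the before/after comparison.

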